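# Hang the bolt bin on its rail stud

### The job

Pick up the blue bolt bin by its yellow tab, press the large end of the keyhole in its back over the brass stud head on the upright board, and, keeping it pressed in against the sprung red collar, slide it down until it is fully home, then let go so that it hangs there. Be gentle with the board, keep the bin upright, and leave the other things on the bench as they are.

Things in the scene. Friction and masses are not known exactly. Their poses are not given: they have to be found in the camera images.
- bin: Loose blue parts bin with bolts, 0.18 to 0.35 kg, 90 mm deep (own x), 80 wide (y). Origin: centre of underside; z up. Tray walls up to 45 mm high; on its +x side a back plate 4 mm thick (x 41 to 45) rises to z 140, pierced by a keyhole at y 0, narrow end up. Yellow grip tab: upright fin 9 mm thick (y), x -35 to 41, z 110 to 140 mm, standing out from the plate's top.
- bin_tab (a point): Place to grip the yellow tab from above, fingers closing along the bin's y: bin x -8, y 0, z 127 mm.
- bin_hole (a point): Centre of the keyhole's large end, on the rear (+x) face of the back plate: bin x 45, y 0, z 72 mm. The large end is an eight-sided hole 24 mm across; from it a slot 11 mm wide runs up to a closed end at bin z 99.5 mm.
- bin_seat (a point): Point on the plate's rear face where the stud's axis lies when the bin is fully home (shank against the slot's upper end): bin x 45, y 0, z 95.5 mm, 23.5 mm above bin_hole. Friction under the collar's spring resists sliding there with a few newtons, then the stop is solid.
- board: Fixed upright plywood board, 240 mm wide (own y), 250 high, 20 thick (x 0 to 20 mm). Origin: middle of the front face's lower edge, at bench height; the front face is the plane x = 0 and looks to the board's -x; z up. To hang, the bin's axes are parallel to the board's and the bin is pressed along the board's +x. A horizontal rail on the face holds one brass stud.
- rail_mark (a point): The -y end of the rail's dark groove, on the board's front face: board x 0, y -28, z 185 mm; the groove runs 56 mm from here along the board's +y. The brass stud points to -x at this height, clamped 8 to 48 mm from this point: just where is not measured, it must be felt for or seen. It does not move. Shank 8 mm diameter; flat head 19 mm diameter, 11 to 17 mm off the face.
- head_rear (a point): Board x -11, y 0, z 185 mm: depth of the rear of the stud head. A red collar, 34 mm diameter, is sprung out against it round the shank; it can be pushed in 8 mm (2 N to start, 10 N right in; then it is solid). The plate passes behind the head only with its rear face under 7 mm from the board; let go when home, it stays pinched there between collar and head.
- spray: Bystander: upright blue and white spray bottle with a red cap, 52 mm diameter, 160 mm high; origin at the centre of its underside.
- jar: Bystander: glass jar with a green lid, 60 mm diameter, 80 mm high; origin at the centre of its underside.
- tape: Bystander: roll of yellow tape lying flat, 70 mm diameter, 20 mm high; origin at the centre of its underside.
- driver: Bystander: screwdriver with an orange handle lying on the bench, 160 mm long along its own x.
There are look-alikes about, which are no part of the job. Of the things like the bin, leave any that is purple; of the rest the larger one is meant.

How it is judged:
On the way:
1. the bin's back plate is pressed in with the stud head through the large hole (plate's rear face within 8.5 mm of the board at the hole, hole within 6 mm of the stud's height) (x of bin_hole in the frame of board above -0.0085 m and z of bin_hole in the frame of board between 0.179 and 0.191 m and y of bin_hole in the frame of board between -0.0245 and 0.0245 m), for 0.06 s.
At the end, for the whole second after the job is handed in: The bin hangs on the stud, released and at rest, fully home: bin_seat within 3 mm above (4 mm below) the stud's height, within the length of the rail's groove and within 12.5 mm of the board's face, the bin upright within 0.14 rad (x of bin_seat in the frame of board between -0.0125 and 0 m and z of bin_seat in the frame of board between 0.181 and 0.188 m and y of bin_seat in the frame of board between -0.0245 and 0.0245 m and angle between bin's own z axis and vertical below 0.14 rad and linear speed of bin below 0.02 m/s); the robot touches nothing.
It fails at once if the bin bears on the board, stud and collar together with more than 30 N (at home the collar's pinch alone counts about 12 N) (contact force between bin and board above 30 N).
It fails at once if the bin is tipped by more than 0.6 rad (angle between bin's own z axis and vertical above 0.6 rad).
It fails at once if a bystander is moved by more than 15 mm (distance of any of spray, jar, tape, driver from where it was at the start of the episode above 0.015 m).
It also fails if it takes over 72 s, if anything falls off the work surface, if the arm or the gripper's body presses on something with over 40 N, if the wrist force passes 120 N, or if a joint passes its speed limit or range.

### The arm

A 7-joint arm with a two-finger parallel gripper is mounted at the origin on the work surface. World frame = base frame: x ahead of the robot, y to its left, z up, the work surface at z = 0. Lengths are in m, angles in rad, forces in N, time in s.
With the tool pointing down it reaches from about 0.4 to 0.9 m from the base axis. Payload 5.5 kg.
Tool frame: the origin (TCP) lies between the finger pads; the fingertips stand 14 mm ahead of it and the grasp point (between the pads) lies 5 mm behind it (r.tip_reach is the distance from the TCP to the fingertips, in m); z points along the fingers, y is the line along which they close (so a half turn about z gives the same grasp; the last joint's range is limited). The gripper opens to 85 mm and grips with 20 to 120 N. Pads are 22 mm wide; open, the fingers measure 114 mm over their backs; the gripper's body (76 mm by 85 mm) begins 54 mm behind the grasp point. The pads swing forward as they close: fully open they stand 13 mm farther back than shut.
Start: joints at [1.563, 0.501, -0.427, 1.55, 0.221, 1.138, -0.21], TCP at [0.174, -0.626, 0.245] pointing down, gripper open.
Joint ranges: [-2.88, 2.88], [-0.31, 2.03], [-1.54, 1.56], [0.2, 2.42], [-1.41, 4.55], [0.19, 2.02], [-2.57, 2.57]. Speed limits (rad/s): [2.57, 2.57, 3.14, 3.14, 3.14, 3.14, 3.14].

### API

Orientations are given as a unit quaternion [w, x, y, z].
In Python, from bench import r gives the robot as it stands.
- The arm moves only by the tool send_rows, never from a script. Its argument "motion" is one flat list of numbers, 5 for each row, row after row: the opening, from 0 (shut) to 1 (fully open), then the shift along the tool's x, y, z in mm, then the turn about the tool's z in rad. A call has 1 to 8 rows; each row shifts and turns the commanded pose from where the row before left it, along the tool's axes as they then stand; what a row does not reach is not made up. A row lasts 1/12 s, in which the tool goes at most 41.7 mm and 7.16 degrees, less where a joint would pass 70% of its speed; a pose out of reach is approached as far as the arm can. A call with a gripper value outside its range is refused whole. The fingers move at their own pace and stop on an object; "newtons" is the grip in N (left out, the last holds). Time passes only in rows, so rows that do not move let the fingers close. It gives the time, the measured TCP pose, the force, the opening and the grip force at its end, in the units of the state.
- r.sense(): the state, without advancing time (a new reading comes with each control period).
- r.grab_frame(name): name is "side" or "top"; returns a dict with "image" (384x512x3 uint8, red, green, blue), "intrinsics" (3x3 intrinsics, pixels), "k1" (the pictures are not rectified: a ray, as slopes to the right and down, at radius r is drawn at 1 + k1 r^2 times it, then the intrinsics apply), "xyz" and "rotation" of the camera in the world. Camera axes: x right, y up, looking along -z (the intrinsics and any distortion apply to the point x, -y, -z); pixel columns grow to the right and rows downward; lengths in m; the calibration is good to about 2 mm. A picture is of the moment at which its call begins. There is no depth.
- r.job_done(): hands the job in; it is judged then, once.
The state is a dict: "clock": time; "joint_pos": joint angles; "joint_vel": joint speeds; "effort": joint torques, N m; "tool_pos": TCP position; "tcp_rot": TCP orientation; "contact_force": force on the tool from outside, world axes, zero at the start; "ft_torque": the same for the moment, N m; "opening": opening from 0.0 (shut) to 1.0 (fully open); "gripper_force": force on a finger pad.
Only numpy, scipy, OpenCV 4.12 (cv2) and the standard library are available. Lean on these libraries where they do the work, as an engineer would, in place of code of your own. Each camera call takes 0.05 s, during which the arm holds its last target. There are 200 camera calls.

## Working session

There is one attempt and no reset: what is moved stays moved. The work goes in short steps, Python scripts to look and compute and a tool call to move; the robot and the scene stay as the last step left them, time stands still between calls to the robot, and variables do not carry over. Pictures are saved under pics/ and viewed, at most 10 in all, crops included, and the job is handed in when it is done.

Besides the shell and the picture viewer there is one more tool, called as name(argument=value, ...), one argument or row to a line, values as JSON. send_rows: Moves the arm, as the interface text tells. Its arguments: {"type":"object","properties":{"motion":{"type":"array","items":{"type":"number"}},"newtons":{"type":"number"}},"required":["motion"]}

```bash
mkdir -p pics; ls; cat > h.py <<'E'
import numpy as np, cv2
from bench import r
from scipy.spatial.transform import Rotation as R
def rot(f):
    q=np.asarray(f["rotation"],float)
    return q if q.shape==(3,3) else R.from_quat([q[1],q[2],q[3],q[0]]).as_matrix()
def ray(f,u,v):
    K=np.array(f["intrinsics"],float); k=float(f["k1"])
    p=cv2.undistortPoints(np.array([[[u,v]]],float),K,np.array([k,0,0,0]))[0,0]
    d=rot(f)@np.array([p[0],-p[1],-1]); return np.array(f["xyz"],float),d/np.linalg.norm(d)
def onz(f,u,v,z):
    o,d=ray(f,u,v); return o+d*(z-o[2])/d[2]
def proj(f,P):
    K=np.array(f["intrinsics"],float); c=rot(f).T@(np.array(P,float)-np.array(f["xyz"],float))
    x,y=c[0]/-c[2],-c[1]/-c[2]; s=1+float(f["k1"])*(x*x+y*y)
    return np.array([K[0,0]*x*s+K[0,2],K[1,1]*y*s+K[1,2]])
def two(f1,p1,f2,p2):
    o1,d1=ray(f1,*p1);o2,d2=ray(f2,*p2)
    t=np.linalg.lstsq(np.c_[d1,-d2],o2-o1,rcond=None)[0]
    a,b=o1+t[0]*d1,o2+t[1]*d2; return (a+b)/2,np.linalg.norm(a-b)
E
python3 - <<'E'
from h import *
import pickle
np.set_printoptions(precision=4,suppress=True)
F={}
for n in("side","top"):
    f=r.grab_frame(n);F[n]=f;print(n,f["xyz"],f["rotation"],f["intrinsics"],f["k1"])
    cv2.imwrite(f"pics/{n}0.png",f["image"][:,:,::-1])
pickle.dump(F,open("f0.pkl","wb"))
s=r.sense();print(s["tool_pos"],s["tcp_rot"],s["contact_force"],s["clock"],r.tip_reach)
E
```

```text
pics
side [0.1841 0.7626 0.7589] [-0.2283 -0.1098  0.4127  0.8749] [[347.1641   0.     254.7135]
 [  0.     347.1641 190.3981]
 [  0.       0.       1.    ]] 0.01604745961000844
top [0.461  0.1178 1.0005] [ 0.7088  0.0428 -0.0455 -0.7026] [[402.5211   0.     248.8422]
 [  0.     402.5211 192.9464]
 [  0.       0.       1.    ]] -0.1427604633414155
[ 0.1737 -0.6257  0.2444] [-0.0009  0.9908  0.135  -0.0001] [0.3392 0.2614 0.8395] 0.1 0.014
```

View pics/side0.png

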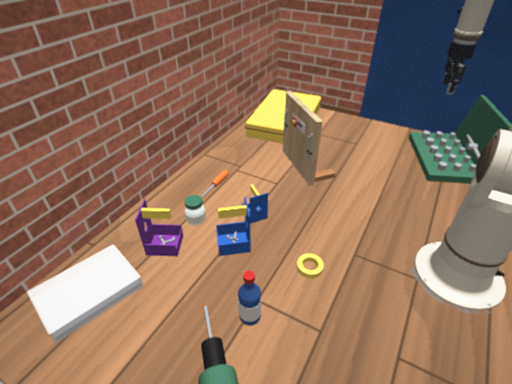

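View pics/top0.png

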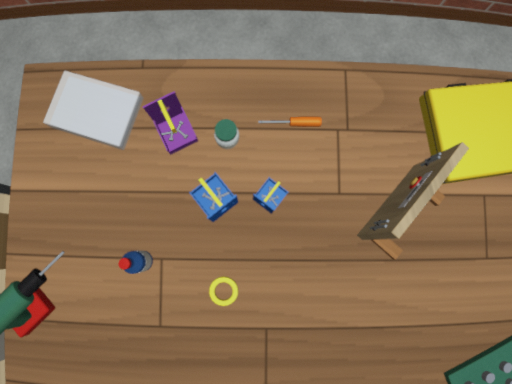

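Candidates: purple bin, top (170,122); blue bin, top (213,197) / side (235,228); smaller blue bin, top (270,195) / side (258,205). Purple is ruled out, and the blue one at (213,197) looks larger than the one at (270,195), so it is the one meant. An enlarged crop will confirm this.

```bash
python3 - <<'E'
from h import *
import pickle
F=pickle.load(open("f0.pkl","rb"))
T=F["top"]["image"][:,:,::-1];S=F["side"]["image"][:,:,::-1]
z=lambda im,x,y,w,h:cv2.resize(im[y:y+h,x:x+w],(400,300),interpolation=cv2.INTER_CUBIC)
m=np.vstack([np.hstack([z(T,185,160,120,90),z(S,190,170,120,90)]),np.hstack([z(T,355,140,120,105),z(S,265,85,120,100)])])
cv2.imwrite("pics/m1.png",m)
E
```

```text
(no output)
```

View pics/m1.png

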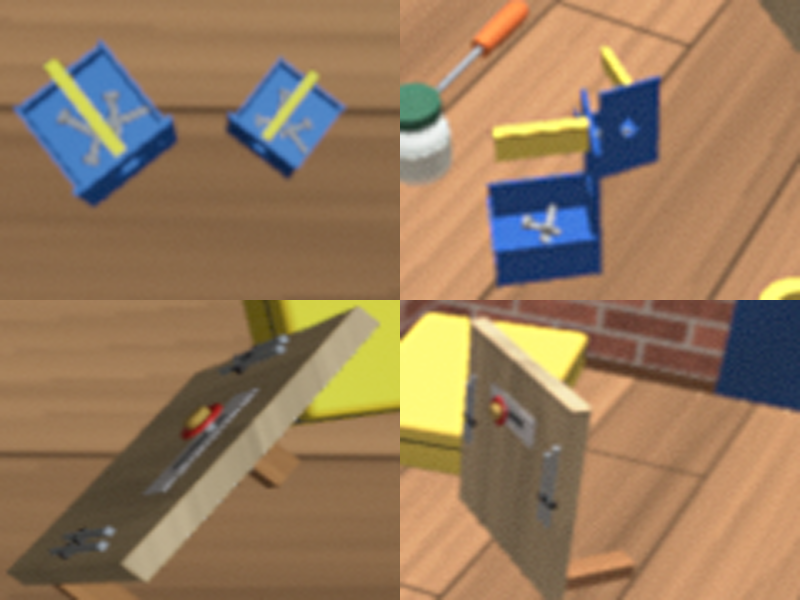

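The crop confirms it: the left bin in the top view (tab about (208,192) px) is clearly larger than the right one. Its plate with the keyhole faces lower-right in the image. The stud is at about (415,181) top and (294,121) side, near the far (upper) end of the rail.

```bash
python3 - <<'E'
from h import *
import pickle
np.set_printoptions(precision=4,suppress=True)
F=pickle.load(open("f0.pkl","rb"));T,S=F["top"],F["side"]
hv=lambda f:cv2.cvtColor(f["image"],cv2.COLOR_RGB2HSV)
def mask(f,lo,hi,box):
    m=cv2.inRange(hv(f),np.array(lo),np.array(hi));k=np.zeros_like(m);x,y,w,h=box;k[y:y+h,x:x+w]=m[y:y+h,x:x+w];return k
def rect(m):
    pts=np.argwhere(m)[:,::-1].astype(np.float32);return pts.mean(0),cv2.boxPoints(cv2.minAreaRect(pts)),len(pts)
m=mask(T,(22,120,110),(35,255,255),(190,165,45,45))
c,b,n=rect(m);print("tab",c,n,b.tolist())
W=[onz(T,*p,.14)[:2] for p in b];print(np.array(W))
l=[np.linalg.norm(W[i]-W[(i+1)%4]) for i in range(4)];print("sides",l)
i=int(np.argmax(l[:2]));e1=(W[i]+W[(i+3)%4])/2;e2=(W[(i+1)%4]+W[(i+2)%4])/2
plate,free=(e1,e2) if e1[1]<e2[1] else (e2,e1)
d=(plate-free)/np.linalg.norm(plate-free);print("bin yaw",np.arctan2(d[1],d[0]),"tab mid(x=3)",(e1+e2)/2,"origin",(e1+e2)/2-.003*d, "grip",(e1+e2)/2-.011*d)
# board corners
for nm,a,bb in(("low",(391.6,232.8),(319.9,121.7)),("high",(461.5,143.5),(287.5,91))):
    print(nm,onz(T,*a,.25),two(T,a,S,bb),onz(S,*bb,.25))
for f,box,n in((T,(395,160,45,50),"top"),(S,(280,100,40,45),"side")):
    red=rect(mask(f,(0,150,80),(7,255,255),box));br=rect(mask(f,(10,150,110),(25,255,255),box))
    print(n,"red",red[0],red[2],"brass",br[0],br[2],onz(f,*br[0],.185))
E
```

```text
tab [208.8364 190.3182] 110 [[197.42361450195312, 179.30226135253906], [200.88653564453125, 176.4415740966797], [222.66180419921875, 202.80113220214844], [219.19888305664062, 205.6618194580078]]
[[0.5979 0.2267]
 [0.6043 0.2193]
 [0.5473 0.171 ]
 [0.541  0.1784]]
sides [np.float64(0.0097321240669577), np.float64(0.07469297530545567), np.float64(0.009638909673927103), np.float64(0.07464015187029294)]
bin yaw -2.4383559214455066 tab mid(x=3) [0.5726 0.1989] origin [0.5749 0.2008] grip [0.581 0.206]
low [ 0.4815 -0.1561  0.25  ] (array([ 0.4794, -0.1572,  0.2494]), np.float64(0.004740817979017658)) [ 0.477  -0.1575  0.25  ]
high [ 0.6592 -0.3107  0.25  ] (array([ 0.658 , -0.3103,  0.2514]), np.float64(0.0017037148932032373)) [ 0.6585 -0.3135  0.25  ]
top red [415.6286 182.1429] 35 brass [414.     181.1579] 19 [ 0.5916 -0.2327  0.185 ]
side red [294.625 122.25 ] 8 brass [298.9535 120.3953] 86 [ 0.5807 -0.2491  0.185 ]
```

send_rows(
  motion=[1, 0, 0, -35, -0.0864, 1, 0, 0, -35, -0.0864, 1, 0, 0, -35, -0.0864, 1, 0, 0, -35, -0.0864, 1, 0, 0, -35, -0.0864, 1, 20, -9, 0, 0, 1, 35, -15.5, 0, 0, 1, 35, -15.5, 0, 0],
)

```text
clock: 0.77
tool_pos: [0.2163, -0.5373, 0.4199]
tcp_rot: [-0.0, 0.939, 0.343, 0.0]
contact_force: [0.3, 0.4, 0.9]
opening: 0.997
gripper_force: 0.0
```

```bash
cat >> h.py <<'E'
def to(x,y,z,yaw):
    """shift in tool mm (current axes) and turn about tool z to bring TCP to x,y,z with tool-x yaw"""
    s=r.sense();q=s["tcp_rot"];M=R.from_quat([q[1],q[2],q[3],q[0]]).as_matrix()
    p=np.array(s["tool_pos"]);cur=np.arctan2(M[1,0],M[0,0]);dy=(yaw-cur+np.pi)%(2*np.pi)-np.pi
    print("t %.2f"%s["clock"],"pos",np.round(p,4),"yaw %.4f"%cur,"zax",np.round(M[:,2],3),"F",np.round(s["contact_force"],1),"open %.2f grip %.1f"%(s["opening"],s["gripper_force"]))
    print("j",np.round(s["joint_pos"],2));print("shift mm",np.round(1000*M.T@(np.array([x,y,z])-p),1),"turn",round(-dy,4))
E
python3 -c "
from h import *
to(.581,.206,.42,.703)"
```

```text
t 0.77 pos [ 0.2163 -0.5373  0.4199] yaw 0.7000 zax [ 0.001  0.    -1.   ] F [0.3 0.4 0.9] open 1.00 grip 0.0
j [ 1.6   0.27 -0.58  1.49  0.15  1.43  0.15]
shift mm [ 7.578e+02 -3.336e+02  4.000e-01] turn -0.003
```

send_rows(
  motion=[0.6, 35, -15.4, 0, 0, 0.6, 35, -15.4, 0, 0, 0.6, 35, -15.4, 0, 0, 0.6, 35, -15.4, 0, 0, 0.6, 35, -15.4, 0, 0, 0.6, 35, -15.4, 0, 0, 0.6, 35, -15.4, 0, 0, 0.6, 35, -15.4, 0, 0],
)

```text
clock: 1.43
tool_pos: [0.351, -0.2606, 0.42]
tcp_rot: [0.0, 0.939, 0.344, -0.0]
contact_force: [0.6, -0.3, -0.4]
opening: 0.6
gripper_force: 0.0
```

send_rows(
  motion=[0.6, 35, -15.4, 0, 0, 0.6, 35, -15.4, 0, 0, 0.6, 35, -15.4, 0, 0, 0.6, 35, -15.4, 0, 0, 0.6, 35, -15.4, 0, 0, 0.6, 35, -15.4, 0, 0, 0.6, 30, -13, 0, 0, 0.6, 0, 0, 0, 0],
)

```text
clock: 2.1
tool_pos: [0.4671, -0.0196, 0.4207]
tcp_rot: [-0.001, 0.937, 0.349, 0.001]
contact_force: [-0.3, 0.3, 0.4]
opening: 0.603
gripper_force: 0.0
```

```bash
python3 -c "
from h import *
to(.581,.206,.42,.703)"
```

```text
t 2.10 pos [ 0.4671 -0.0196  0.4207] yaw 0.7130 zax [ 0.002  0.003 -1.   ] F [-0.3  0.3  0.4] open 0.60 grip 0.0
j [ 1.09  0.07 -1.15  1.72  0.06  1.39 -0.92]
shift mm [233.7 -96.2   1.6] turn 0.01
```

send_rows(
  motion=[0.6, 29, -12, 0, 0, 0.6, 29, -12, 0, 0, 0.6, 29, -12, 0, 0, 0.6, 29, -12, 0, 0, 0.6, 29, -12, 0, 0, 0.6, 29, -12, 0, 0, 0.6, 29, -12, 0, 0, 0.6, 29, -12, 0, 0.01],
)

```text
clock: 2.77
tool_pos: [0.5813, 0.1969, 0.4193]
tcp_rot: [0.0, 0.941, 0.339, -0.001]
contact_force: [0.9, -0.8, 0.8]
opening: 0.605
gripper_force: 0.0
```

```bash
python3 -c "
from h import *
to(.581,.206,.42,.703)"
```

```text
t 2.77 pos [0.5813 0.1969 0.4193] yaw 0.6924 zax [-0.002 -0.001 -1.   ] F [ 0.9 -0.8  0.8] open 0.60 grip 0.0
j [ 0.36  0.48 -1.09  1.39  0.43  1.52 -1.58]
shift mm [ 5.6 -7.2 -0.7] turn -0.0106
```

send_rows(
  motion=[0.6, 5.5, -7, 0, -0.01, 0.6, 0, 0, 35, 0, 0.6, 0, 0, 40, 0, 0.6, 0, 0, 40, 0, 0.6, 0, 0, 35, 0, 0.6, 0, 0, 20, 0, 0.6, 0, 0, 0, 0, 0.6, 0, 0, 0, 0],
)

```text
clock: 3.43
tool_pos: [0.5799, 0.204, 0.2496]
tcp_rot: [-0.0, 0.939, 0.344, -0.001]
contact_force: [-0.4, -0.2, 0.6]
opening: 0.599
gripper_force: 0.0
```

```bash
python3 -c "
from h import *
to(.581,.206,.122,.703)
f=r.grab_frame('top');g=r.grab_frame('side')
z=lambda im,x,y,w,h:cv2.resize(im[y:y+h,x:x+w,::-1],(400,300),interpolation=cv2.INTER_CUBIC)
cv2.imwrite('pics/m2.png',np.hstack([z(f['image'],150,135,120,90),z(g['image'],180,140,120,90)]))"
```

```text
t 3.43 pos [0.5799 0.204  0.2496] yaw 0.7027 zax [-0.002 -0.001 -1.   ] F [-0.4 -0.2  0.6] open 0.60 grip 0.0
j [ 0.32  0.6  -1.01  1.62  0.54  1.22 -1.67]
shift mm [  2.4  -0.6 127.6] turn -0.0003
```

View pics/m2.png

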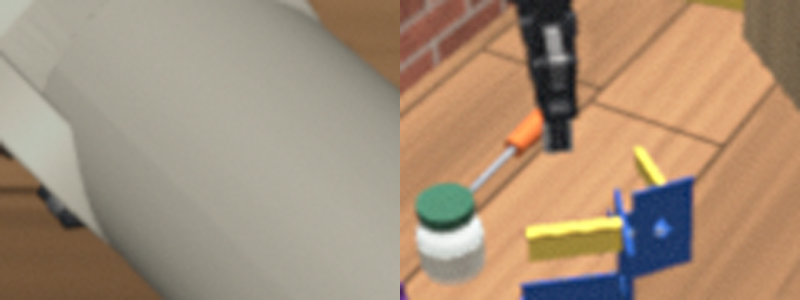

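The gripper hangs above the tab in the side view: fingertips at crop (557,145), tab at crop (575,240). The arm hides the top view. Descending and gripping.

send_rows(
  motion=[0.6, 2, -0.5, 35, 0, 0.6, 0, 0, 35, 0, 0.6, 0, 0, 30, 0, 0.6, 0, 0, 20, 0, 0.6, 0, 0, 7.5, 0, 0.6, 0, 0, 0, 0, 0.6, 0, 0, 0, 0, 0.6, 0, 0, 0, 0],
  newtons=60,
)

```text
clock: 4.2
tool_pos: [0.5833, 0.2077, 0.1254]
tcp_rot: [-0.0, 0.939, 0.344, 0.002]
contact_force: [-0.9, -0.5, 0.9]
opening: 0.606
gripper_force: 0.0
```

```bash
python3 -c "
from h import *
to(.581,.206,.122,.703)
g=r.grab_frame('side')
cv2.imwrite('pics/s3.png',cv2.resize(g['image'][150:270,190:310,::-1],(480,480),interpolation=cv2.INTER_CUBIC))"
```

```text
t 4.20 pos [0.5833 0.2077 0.1254] yaw 0.7027 zax [ 0.004  0.001 -1.   ] F [-0.9 -0.5  0.9] open 0.61 grip 0.0
j [ 0.25  0.74 -0.91  1.72  0.67  1.02 -1.77]
shift mm [-2.8 -0.2  3.4] turn -0.0003
```

View pics/s3.png

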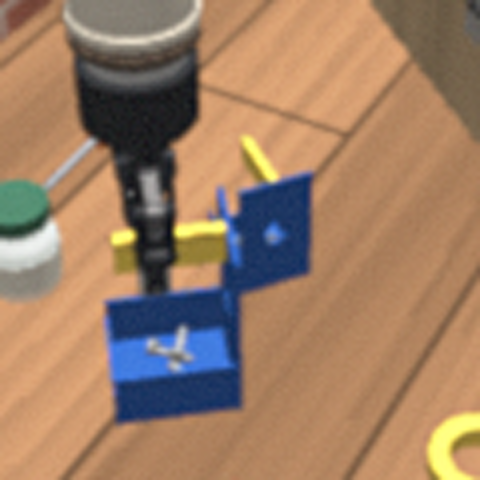

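The finger straddles the tab at crop (155,245), about a third of the way in from its free end (about bin x -7). Closing.

send_rows(
  motion=[0.6, 0, 0, 3, 0, 0.05, 0, 0, 0, 0, 0.05, 0, 0, 0, 0, 0.05, 0, 0, 0, 0, 0.05, 0, 0, 0, 0, 0.05, 0, 0, 0, 0, 0.05, 0, 0, 0, 0, 0.05, 0, 0, 0, 0],
  newtons=70,
)

```text
clock: 4.92
tool_pos: [0.5819, 0.2067, 0.12]
tcp_rot: [0.0, 0.939, 0.344, 0.0]
contact_force: [0.9, -0.7, 2.0]
opening: 0.093
gripper_force: 70.8
```

send_rows(
  motion=[0.05, 0, 0, -5, 0, 0.05, 0, 0, -10, 0, 0.05, 0, 0, -20, 0, 0.05, 0, 0, -30, 0, 0.05, 0, 0, -30, 0, 0.05, 0, 0, -30, 0, 0.05, 0, 0, -5, 0, 0.05, 0, 0, 0, 0],
)

```text
clock: 5.58
tool_pos: [0.5826, 0.2078, 0.2526]
tcp_rot: [0.0, 0.939, 0.344, 0.002]
contact_force: [0.1, 1.0, -3.7]
opening: 0.096
gripper_force: 70.2
```

```bash
python3 -c "
from h import *
to(.581,.206,.252,.703)"
```

```text
t 5.58 pos [0.5826 0.2078 0.2526] yaw 0.7031 zax [ 0.004  0.001 -1.   ] F [ 0.1  1.  -3.7] open 0.10 grip 70.2
j [ 0.32  0.6  -1.02  1.62  0.54  1.22 -1.67]
shift mm [-2.4  0.3  0.6] turn 0.0001
```

```bash
cat > ov.py <<'E'
from h import *
import pickle
F=pickle.load(open("f0.pkl","rb"));T,S=F["top"],F["side"]
a=-2.284;xb=np.array([np.cos(a),np.sin(a),0]);yb=np.array([-xb[1],xb[0],0]);O=np.array([.569,-.234,0])
B=lambda x,y,z:O+x*xb+y*yb+np.array([0,0,z])
def crop(f,x,y,w,h,s,pts):
    im=cv2.resize(f["image"][y:y+h,x:x+w,::-1],None,fx=s,fy=s,interpolation=cv2.INTER_CUBIC)
    for p,c in pts:
        q=(proj(f,p)-[x,y]+.5)*s;cv2.drawMarker(im,(int(q[0]),int(q[1])),c,cv2.MARKER_CROSS,9,1)
    return im
P=[(B(0,-.12,.25),(255,255,0)),(B(0,.12,.25),(255,255,0)),(B(0,-.028,.185),(0,255,0)),(B(0,.028,.185),(0,255,0)),(B(-.017,.014,.185),(255,0,255)),(B(-.011,.014,.202),(255,0,0))]
A=crop(T,385,135,90,110,5,P);C=crop(S,278,80,50,80,7,P)
H=max(A.shape[0],C.shape[0]);pad=lambda i:cv2.copyMakeBorder(i,0,H-i.shape[0],0,0,cv2.BORDER_CONSTANT)
cv2.imwrite("pics/m4.png",np.hstack([pad(A),pad(C)]))
E
python3 ov.py
```

```text
(no output)
```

View pics/m4.png

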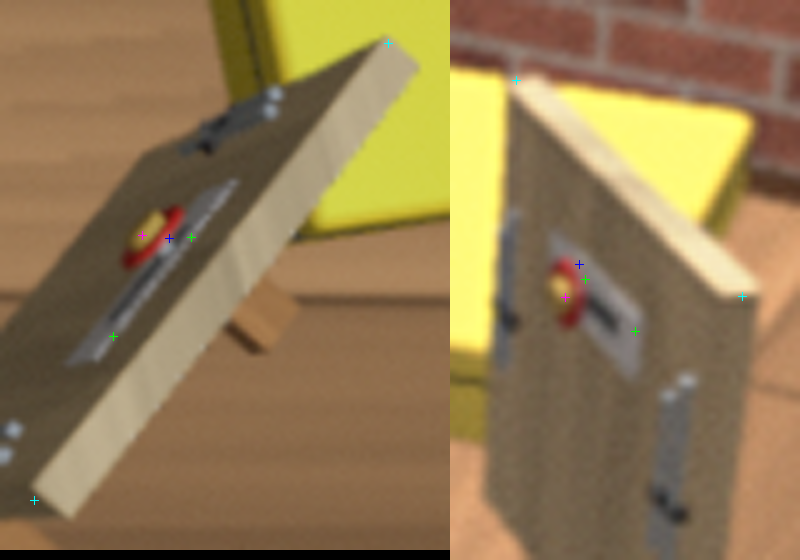

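The top crop shows the board's front top corners at (33,485) and (385,37), with the collar centred near (154,237). In the side crop the corners are at (722,297) and (513,83), with the stud head near (559,288). My low-corner overlay is about 15 crop px off, so I'm recomputing the board pose.

```bash
python3 - <<'E'
from h import *
import pickle
np.set_printoptions(precision=4,suppress=True)
F=pickle.load(open("f0.pkl","rb"));T,S=F["top"],F["side"]
t=lambda x,y:(385+x/5-.5,135+y/5-.5)
s=lambda x,y:(278+(x-450)/7-.5,80+y/7-.5)
L,l=t(33,485),s(722,297);H,h=t(385,37),s(513,83)
cs=[]
for n,a,b in(("low",L,l),("high",H,h)):
    p,e=two(T,a,S,b);q=onz(T,*a,.25);w=onz(S,*b,.25);print(n,p,e,q,w);cs.append((q[:2],w[:2]))
for nm,lo,hi in(("top",cs[0][0],cs[1][0]),("side",cs[0][1],cs[1][1]),("avg",sum(cs[0])/2,sum(cs[1])/2)):
    d=hi-lo;a=np.arctan2(d[1],d[0])-np.pi/2;O=(lo+hi)/2;xb=np.array([np.cos(a),np.sin(a)]);yb=np.array([-xb[1],xb[0]])
    print(nm,"len",np.linalg.norm(d),"yaw",a,"O",O)
    for k,P in(("head top",onz(T,*t(145,233),.186)),("head side",onz(S,*s(559,288),.185)),("collar top",onz(T,*t(154,237),.187)),("collar side",onz(S,*s(568,294),.185)),("tri head",two(T,t(145,233),S,s(559,288))[0])):
        v=P[:2]-O;print("  ",k,"xb %.4f yb %.4f z %.4f"%(v@xb,v@yb,P[2]))
E
```

```text
low [ 0.4855 -0.1552  0.2481] 0.003201843358545429 [ 0.484  -0.1552  0.25  ] [ 0.4858 -0.151   0.25  ]
high [ 0.6623 -0.3121  0.2484] 0.0012216432367222624 [ 0.6625 -0.311   0.25  ] [ 0.6603 -0.3091  0.25  ]
top len 0.23694624259617708 yaw -2.28861281784851 O [ 0.5732 -0.2331]
   head top xb -0.0135 yb 0.0125 z 0.1860
   head side xb -0.0126 yb 0.0215 z 0.1850
   collar top xb -0.0097 yb 0.0135 z 0.1870
   collar side xb -0.0110 yb 0.0144 z 0.1850
   tri head xb -0.0159 yb 0.0113 z 0.1906
side len 0.23546467497275425 yaw -2.3069635860587763 O [ 0.5731 -0.23  ]
   head top xb -0.0116 yb 0.0145 z 0.1860
   head side xb -0.0108 yb 0.0234 z 0.1850
   collar top xb -0.0078 yb 0.0155 z 0.1870
   collar side xb -0.0091 yb 0.0164 z 0.1850
   tri head xb -0.0140 yb 0.0132 z 0.1906
avg len 0.23619551615799705 yaw -2.2977594254520692 O [ 0.5732 -0.2315]
   head top xb -0.0126 yb 0.0135 z 0.1860
   head side xb -0.0117 yb 0.0224 z 0.1850
   collar top xb -0.0087 yb 0.0145 z 0.1870
   collar side xb -0.0100 yb 0.0154 z 0.1850
   tri head xb -0.0149 yb 0.0122 z 0.1906
```

send_rows(
  motion=[0.05, 0, 0, -25, 0, 0.05, 0, 0, -25, 0, 0.05, 0, 0, 0, -0.05, 0.05, 0, 0, 0, -0.05, 0.05, 0, 0, 0, -0.047, 0.05, 0, 0, 0, 0],
)

```text
clock: 6.08
tool_pos: [0.5807, 0.2059, 0.2976]
tcp_rot: [-0.0, 0.911, 0.413, -0.002]
contact_force: [0.8, -0.4, -4.0]
opening: 0.097
gripper_force: 70.1
```

```bash
python3 -c "
from h import *
to(.6816,-.1292,.30,.85)"
```

```text
t 6.08 pos [0.5807 0.2059 0.2976] yaw 0.8516 zax [-0.003 -0.001 -1.   ] F [ 0.8 -0.4 -4. ] open 0.10 grip 70.1
j [ 0.35  0.58 -1.07  1.56  0.52  1.31 -1.51]
shift mm [-185.6  296.6   -2.3] turn 0.0016
```

send_rows(
  motion=[0.05, -10, 16, 0, 0, 0.05, -15, 24, 0, 0, 0.05, -16, 26, 0, 0, 0.05, -16, 26, 0, 0, 0.05, -16, 26, 0, 0, 0.05, -16, 26, 0, 0, 0.05, -16, 26, 0, 0, 0.05, -16, 26, 0, 0],
)

```text
clock: 6.75
tool_pos: [0.6484, -0.0154, 0.298]
tcp_rot: [-0.0, 0.911, 0.412, -0.001]
contact_force: [0.7, 1.0, -3.2]
opening: 0.091
gripper_force: 70.1
```

send_rows(
  motion=[0.05, -16, 26, 0, 0, 0.05, -16, 26, 0, 0, 0.05, -15, 24, 0, 0, 0.05, -12, 17, 0, 0, 0.05, -5, 7, 0, 0, 0.05, 0, 0, 0, 0, 0.05, 0, 0, 0, 0, 0.05, 0, 0, 0, 0],
)

```text
clock: 7.42
tool_pos: [0.6814, -0.1245, 0.2996]
tcp_rot: [-0.001, 0.91, 0.414, 0.0]
contact_force: [-0.7, 0.4, -3.8]
opening: 0.089
gripper_force: 70.1
```

```bash
python3 -c "
from h import *
to(.6816,-.1292,.233,.85)"
```

```text
t 7.42 pos [ 0.6814 -0.1245  0.2996] yaw 0.8530 zax [-0.001  0.002 -1.   ] F [-0.7  0.4 -3.8] open 0.09 grip 70.1
j [ 0.74  0.71 -1.01  1.35  0.59  1.4  -0.97]
shift mm [-3.5  3.4 66.6] turn 0.003
```

send_rows(
  motion=[0.05, 0, 3, 20, 0.003, 0.05, 0, 0, 25, 0, 0.05, 0, 0, 15, 0, 0.05, 0, 0, 6, 0, 0.05, 0, 0, 0, 0, 0.05, 0, 0, 0, 0],
)

```text
clock: 7.92
tool_pos: [0.6843, -0.1286, 0.2344]
tcp_rot: [-0.0, 0.911, 0.411, 0.0]
contact_force: [-0.1, 0.1, -3.4]
opening: 0.095
gripper_force: 70.0
```

```bash
python3 - <<'E'
from h import *
to(.6816,-.1292,.233,.85)
f=r.grab_frame('top');g=r.grab_frame('side')
for i in range(4): print(np.round(r.sense()["tool_pos"],4), r.sense()["clock"])
s=r.sense();p=np.array(s["tool_pos"]);a=.85+np.pi;xb=np.array([np.cos(a),np.sin(a),0]);yb=np.array([-xb[1],xb[0],0]);Z=np.array([0,0,1])
Q=lambda x,y,z:p+(x+.0095)*xb+y*yb+(z-.12)*Z
C=[Q(.041,-.04,.14),Q(.041,.04,.14),Q(-.035,0,.14),Q(-.035,0,.11),Q(-.045,-.04,.045),Q(-.045,.04,.045),Q(-.045,-.04,0)]
G=lambda y:np.array([.5826,-.2419,.185])-.017*xb+y*yb
def crop(f,x,y,w,h,s,pts):
    im=cv2.resize(f["image"][y:y+h,x:x+w,::-1],None,fx=s,fy=s,interpolation=cv2.INTER_CUBIC)
    for P in pts:
        q=(proj(f,P)-[x,y]+.5)*s;cv2.drawMarker(im,(int(q[0]),int(q[1])),(0,255,0),cv2.MARKER_CROSS,9,1)
    return im
A=crop(f,370,120,100,120,4,C+[G(0)]);B=crop(g,235,70,100,120,4,C+[G(0)])
cv2.imwrite("pics/m5.png",np.hstack([A,B]))
E
```

```text
t 7.92 pos [ 0.6843 -0.1286  0.2344] yaw 0.8480 zax [ 0.     0.001 -1.   ] F [-0.1  0.1 -3.4] open 0.09 grip 70.0
j [ 0.74  0.76 -0.98  1.42  0.64  1.3  -1.01]
shift mm [-2.3 -1.6  1.4] turn -0.002
[ 0.685  -0.129   0.2355] 8.0167
[ 0.685  -0.129   0.2355] 8.0167
[ 0.685  -0.129   0.2355] 8.0167
[ 0.685  -0.129   0.2355] 8.0167
```

View pics/m5.png

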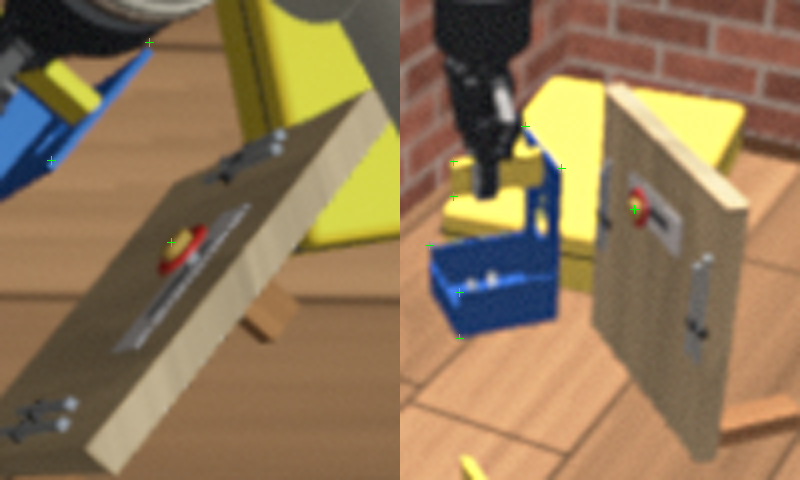

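The overlay matches the held bin in both views: plate corners at top crop (150,45) and (52,165), side crop (527,130) and (560,170), all within about 1 px. The stud head is at (178,247) and (637,205). Approaching.

send_rows(
  motion=[0.05, -10, -2, 0, 0, 0.05, -15, 0, 0, 0, 0.05, -15, 0, 0, 0, 0.05, -15, 0, 0, 0, 0.05, -10, 0, 0, 0, 0.05, -5, 0, 0, 0, 0.05, 0, 0, 0, 0, 0.05, 0, 0, 0, 0],
)

```text
clock: 8.68
tool_pos: [0.6365, -0.1807, 0.2343]
tcp_rot: [0.0, 0.912, 0.411, 0.0]
contact_force: [0.7, -0.0, -2.8]
opening: 0.093
gripper_force: 70.1
```

```bash
cat > st.py <<'E'
from h import *
s=r.sense();p=np.array(s["tool_pos"]);q=s["tcp_rot"];M=R.from_quat([q[1],q[2],q[3],q[0]]).as_matrix()
a=.85+np.pi;xb=np.array([np.cos(a),np.sin(a)]);yb=np.array([-xb[1],xb[0]])
v=p[:2]+.0545*xb-[.5826,-.2419];F=np.array(s["contact_force"]);m=np.array(s["ft_torque"])
print("t %.2f hole x %.1f y %.1f z %.1f mm yaw %.3f"%(s["clock"],*(1000*np.array([v@xb,v@yb,p[2]-.0475])),np.arctan2(M[1,0],M[0,0])),"F xb %.1f yb %.1f z %.1f"%(F[:2]@xb,F[:2]@yb,F[2]),"M xb %.2f yb %.2f z %.2f"%(m[:2]@xb,m[:2]@yb,m[2]))
E
python3 st.py
```

```text
t 8.68 hole x -27.0 y 0.1 z 186.8 mm yaw 0.846 F xb -0.4 yb 0.6 z -2.8 M xb -0.00 yb 0.09 z -0.02
```

send_rows(
  motion=[0.05, -3, 0, 0, 0, 0.05, -3, 0, 0, 0, 0.05, -2, 0, 0, 0, 0.05, 0, 0, 0, 0, 0.05, 0, 0, 0, 0],
)

```text
clock: 9.1
tool_pos: [0.631, -0.1867, 0.2337]
tcp_rot: [-0.0, 0.912, 0.411, -0.0]
contact_force: [0.1, 0.7, -2.7]
opening: 0.095
gripper_force: 70.1
```

```bash
python3 st.py
```

```text
t 9.10 hole x -18.9 y -0.1 z 186.2 mm yaw 0.847 F xb -0.6 yb -0.4 z -2.7 M xb -0.05 yb 0.09 z 0.00
```

send_rows(
  motion=[0.05, -2, 0, 0, 0, 0.05, -1, 0, 0, 0, 0.05, 0, 0, 0, 0, 0.05, 0, 0, 0, 0],
)

```text
clock: 9.43
tool_pos: [0.6289, -0.1891, 0.2338]
tcp_rot: [-0.0, 0.912, 0.411, -0.0]
contact_force: [-0.2, -0.5, -2.4]
opening: 0.095
gripper_force: 70.1
```

```bash
python3 st.py
```

```text
t 9.43 hole x -15.7 y -0.0 z 186.3 mm yaw 0.847 F xb 0.5 yb 0.2 z -2.4 M xb -0.01 yb 0.05 z 0.03
```

send_rows(
  motion=[0.05, -1.5, 0, 0, 0, 0.05, -1.5, 0, 0, 0, 0.05, 0, 0, 0, 0, 0.05, 0, 0, 0, 0],
)

```text
clock: 9.77
tool_pos: [0.6269, -0.1913, 0.2338]
tcp_rot: [0.0, 0.912, 0.411, -0.0]
contact_force: [0.1, -0.3, -2.4]
opening: 0.096
gripper_force: 70.1
```

```bash
python3 st.py
```

```text
t 9.77 hole x -12.7 y -0.1 z 186.3 mm yaw 0.847 F xb 0.2 yb 0.2 z -2.4 M xb -0.02 yb 0.03 z -0.04
```

send_rows(
  motion=[0.05, -1, 0, 0, 0, 0.05, -1, 0, 0, 0, 0.05, 0, 0, 0, 0, 0.05, 0, 0, 0, 0],
)

```text
clock: 10.1
tool_pos: [0.6261, -0.192, 0.234]
tcp_rot: [-0.0, 0.912, 0.411, 0.001]
contact_force: [1.6, 3.3, -3.7]
opening: 0.097
gripper_force: 70.1
```

```bash
python3 st.py
```

```text
t 10.10 hole x -11.7 y -0.2 z 186.5 mm yaw 0.847 F xb -3.5 yb -1.0 z -3.7 M xb -0.02 yb 0.80 z 0.05
```

send_rows(
  motion=[0.05, -1, 0, 0, 0, 0.05, -1, 0, 0, 0, 0.05, 0, 0, 0, 0, 0.05, 0, 0, 0, 0],
)

```text
clock: 10.43
tool_pos: [0.6248, -0.1936, 0.2341]
tcp_rot: [-0.0, 0.912, 0.411, 0.001]
contact_force: [3.2, 3.9, -2.8]
opening: 0.096
gripper_force: 70.1
```

```bash
python3 st.py
```

```text
t 10.43 hole x -9.6 y -0.2 z 186.6 mm yaw 0.847 F xb -5.0 yb -0.2 z -2.8 M xb 0.06 yb 1.23 z 0.05
```

send_rows(
  motion=[0.05, 0, 0, 0, 0, 0.05, -1, 0, 0, 0, 0.05, -1, 0, 0, 0, 0.05, -1, 0, 0, 0, 0.05, 0, 0, 0, 0, 0.05, 0, 0, 0, 0],
  newtons=120,
)

```text
clock: 10.93
tool_pos: [0.6233, -0.1952, 0.2343]
tcp_rot: [-0.0, 0.911, 0.411, 0.001]
contact_force: [3.5, 4.4, -3.4]
opening: 0.089
gripper_force: 117.3
```

```bash
python3 st.py
```

```text
t 10.93 hole x -7.4 y -0.3 z 186.8 mm yaw 0.848 F xb -5.7 yb -0.3 z -3.4 M xb 0.01 yb 1.71 z 0.10
```

send_rows(
  motion=[0.05, -1, 0, 0, 0, 0.05, -1, 0, 0, 0, 0.05, -1, 0, 0, 0, 0.05, 0, 0, 0, 0, 0.05, 0, 0, 0, 0],
)

```text
clock: 11.35
tool_pos: [0.6219, -0.1966, 0.2344]
tcp_rot: [-0.0, 0.911, 0.412, 0.002]
contact_force: [6.0, 6.6, -2.3]
opening: 0.088
gripper_force: 117.3
```

```bash
python3 st.py
```

```text
t 11.35 hole x -5.4 y -0.4 z 186.9 mm yaw 0.849 F xb -8.9 yb 0.2 z -2.3 M xb 0.15 yb 2.16 z 0.16
```

send_rows(
  motion=[0.05, -1, 0, 0, 0, 0.05, 0, 0, 0, 0, 0.05, 0, 0, 2, 0, 0.05, 0, 0, 2, 0, 0.05, 0, 0, 2, 0, 0.05, 0, 0, 2, 0, 0.05, 0, 0, 0, 0],
)

```text
clock: 11.93
tool_pos: [0.6221, -0.1973, 0.2275]
tcp_rot: [0.0, 0.911, 0.412, 0.003]
contact_force: [6.1, 6.2, 1.2]
opening: 0.086
gripper_force: 118.1
```

```bash
python3 st.py
```

```text
t 11.93 hole x -5.1 y 0.2 z 180.0 mm yaw 0.849 F xb -8.7 yb 0.5 z 1.2 M xb 0.22 yb 2.11 z 0.15
```

send_rows(
  motion=[0.05, 0, 0, 2, 0, 0.05, 0, 0, 2, 0, 0.05, 0, 0, 2, 0, 0.05, 0, 0, 2, 0, 0.05, 0, 0, 0, 0],
)

```text
clock: 12.35
tool_pos: [0.6225, -0.1975, 0.2196]
tcp_rot: [0.001, 0.911, 0.412, 0.003]
contact_force: [7.5, 5.9, 0.6]
opening: 0.09
gripper_force: 117.9
```

```bash
python3 st.py
```

```text
t 12.35 hole x -5.2 y 0.7 z 172.1 mm yaw 0.849 F xb -9.4 yb 1.7 z 0.6 M xb 0.37 yb 2.01 z 0.22
```

send_rows(
  motion=[0.05, 0, 0.5, 2, 0, 0.05, 0, 0.5, 2, 0, 0.05, 0, 0, 2, 0, 0.05, 0, 0, 1, 0, 0.05, 0, 0, 0, 0],
)

```text
clock: 12.77
tool_pos: [0.623, -0.198, 0.2125]
tcp_rot: [0.0, 0.911, 0.412, 0.003]
contact_force: [6.0, 5.9, -0.1]
opening: 0.084
gripper_force: 118.0
```

```bash
python3 st.py
```

```text
t 12.77 hole x -5.1 y 1.4 z 165.0 mm yaw 0.849 F xb -8.4 yb 0.6 z -0.1 M xb 0.24 yb 2.02 z 0.11
```

Sliding well; next, small steps until the stop is felt.

send_rows(
  motion=[0.05, 0, 0, 1, 0, 0.05, 0, 0, 1, 0, 0.05, 0, 0, 0.5, 0, 0.05, 0, 0, 0, 0, 0.05, 0, 0, 0, 0],
)

```text
clock: 13.18
tool_pos: [0.623, -0.198, 0.2103]
tcp_rot: [0.0, 0.911, 0.412, 0.003]
contact_force: [5.9, 7.0, 1.2]
opening: 0.086
gripper_force: 118.1
```

```bash
python3 st.py
```

```text
t 13.18 hole x -5.2 y 1.4 z 162.8 mm yaw 0.849 F xb -9.1 yb -0.2 z 1.2 M xb 0.17 yb 1.84 z 0.13
```

send_rows(
  motion=[0.05, 0, 0, 1, 0, 0.05, 0, 0, 0.5, 0, 0.05, 0, 0, 0, 0, 0.05, 0, 0, 0, 0],
)

```text
clock: 13.52
tool_pos: [0.6232, -0.198, 0.2094]
tcp_rot: [0.001, 0.911, 0.412, 0.003]
contact_force: [5.4, 6.0, 5.0]
opening: 0.089
gripper_force: 118.5
```

```bash
python3 st.py
```

```text
t 13.52 hole x -5.3 y 1.5 z 161.9 mm yaw 0.849 F xb -8.1 yb 0.1 z 5.0 M xb 0.03 yb 1.71 z 0.08
```

send_rows(
  motion=[0.05, 0, 0, 0.5, 0, 0.05, 0, 0, 0.5, 0, 0.05, 0, 0, 0, 0, 0.05, 0, 0, 0, 0],
)

```text
clock: 13.85
tool_pos: [0.6233, -0.1979, 0.2091]
tcp_rot: [0.001, 0.911, 0.412, 0.003]
contact_force: [4.5, 6.2, 8.5]
opening: 0.087
gripper_force: 119.1
```

```bash
python3 st.py
```

```text
t 13.85 hole x -5.4 y 1.5 z 161.6 mm yaw 0.849 F xb -7.6 yb -0.7 z 8.5 M xb -0.21 yb 1.40 z 0.05
```

The stop is solid: 1 mm commanded gave 0.3 mm of travel and +3.5 N. Relaxing and letting go, then a check before retreating.

send_rows(
  motion=[0.05, 1, 0, 0, 0, 0.05, 1, 0, -0.5, 0, 0.3, 0, 0, 0, 0, 0.3, 0, 0, 0, 0, 0.3, 0, 0, 0, 0, 0.3, 0, 0, 0, 0],
  newtons=40,
)

```text
clock: 14.35
tool_pos: [0.6209, -0.2, 0.2058]
tcp_rot: [0.0, 0.912, 0.41, -0.001]
contact_force: [0.2, -1.1, 0.1]
opening: 0.3
gripper_force: 0.0
```

```bash
python3 st.py; python3 - <<'E'
from h import *
f=r.grab_frame('top');g=r.grab_frame('side')
z=lambda im,x,y:cv2.resize(im[y:y+120,x:x+100,::-1],None,fx=4,fy=4,interpolation=cv2.INTER_CUBIC)
cv2.imwrite('pics/m6.png',np.hstack([z(f['image'],370,120),z(g['image'],235,70)]))
E
```

```text
t 14.35 hole x -2.3 y 1.2 z 158.3 mm yaw 0.845 F xb 0.7 yb 0.9 z 0.1 M xb 0.03 yb -0.02 z -0.01
```

View pics/m6.png

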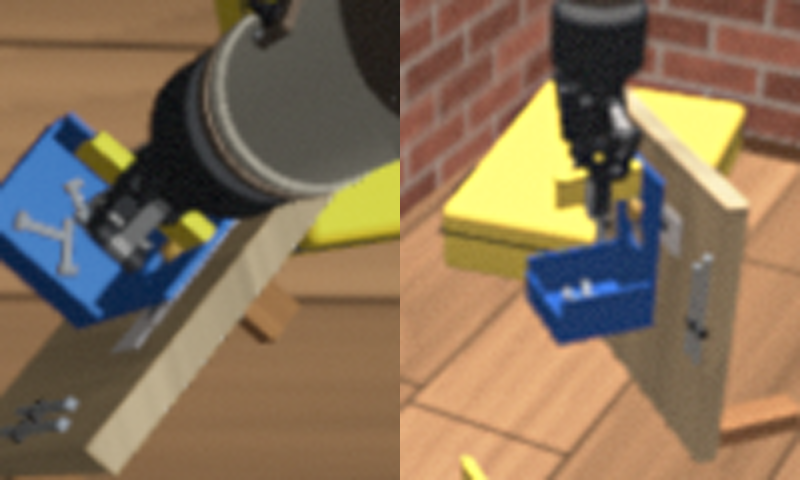

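The bin hangs upright on the board, with the brass head visible through the plate at top crop (165,240) and the fingers open round the tab. Retreating straight up.

send_rows(
  motion=[0.45, 0, 0, 0, 0, 0.45, 0, 0, 0, 0, 0.45, 0, 0, -10, 0, 0.45, 0, 0, -20, 0, 0.45, 0, 0, -30, 0, 0.45, 0, 0, -40, 0, 0.45, 0, 0, -40, 0, 0.45, 0, 0, 0, 0],
)

```text
clock: 15.12
tool_pos: [0.6254, -0.1975, 0.3562]
tcp_rot: [0.004, 0.912, 0.411, 0.005]
contact_force: [0.3, -0.5, 0.9]
opening: 0.447
gripper_force: 0.0
```

send_rows(
  motion=[0.45, 30, 0, 0, 0, 0.45, 38, 0, 0, 0, 0.45, 38, 0, 0, 0, 0.45, 38, 0, 0, 0, 0.45, 20, 0, 0, 0, 0.45, 0, 0, 0, 0, 0.45, 0, 0, 0, 0],
)

```text
clock: 15.7
tool_pos: [0.7307, -0.0732, 0.3465]
tcp_rot: [-0.0, 0.911, 0.413, 0.0]
contact_force: [-0.4, -1.7, -0.1]
opening: 0.448
gripper_force: 0.0
```

```bash
python3 st.py; python3 - <<'E'
from h import *
f=r.grab_frame('top');g=r.grab_frame('side')
a=-2.2916;xb=np.array([np.cos(a),np.sin(a),0]);yb=np.array([-xb[1],xb[0],0]);st=np.array([.5826,-.2419,.185])
Q=lambda x,y,z:st+(x-.045-.007)*xb+y*yb+(z-.0955)*np.array([0,0,1])
C=[Q(.041,-.04,.14),Q(.041,.04,.14),Q(-.035,0,.14),Q(-.045,-.04,.045),Q(-.045,.04,.045),Q(-.045,-.04,0)]
def z(f,x,y):
    im=cv2.resize(f['image'][y:y+120,x:x+100,::-1],None,fx=4,fy=4,interpolation=cv2.INTER_CUBIC)
    for P in C: q=(proj(f,P)-[x,y]+.5)*4;cv2.drawMarker(im,(int(q[0]),int(q[1])),(0,255,0),cv2.MARKER_CROSS,9,1)
    return im
cv2.imwrite('pics/m7.png',np.hstack([z(f,370,120),z(g,235,70)]))
E
```

```text
t 15.70 hole x -170.0 y -0.0 z 299.0 mm yaw 0.850 F xb 1.5 yb 0.9 z -0.1 M xb 0.02 yb -0.00 z 0.02
```

View pics/m7.png

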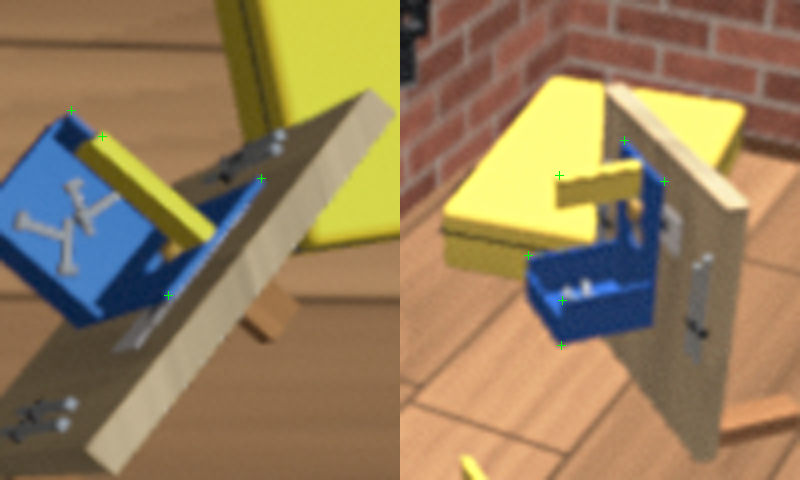

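The bin hangs upright at the predicted home pose: plate corners at top crop (262,180) and (168,300), underside corner at side crop (562,342), all within about 1 px. Handing in.

```bash
python3 -c "
from bench import r
print(r.job_done())"
```

```text
the job is handed in; nothing more can be done
None
```

The blue bin hangs upright and fully home on the brass stud, with the gripper clear of it, and I handed the job in at about 16 s; the hand-in call returned no verdict.

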